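# Set up the reagent rack for the next field test

## Task

Set up the grey reagent rack for the next test run. First, before any other vial or tube is moved, close the open blue-label vial with the loose blue cap, pushed fully home, leaving that vial standing in its well. Then stand the green-label vial in the front-row well between the blue-label and the purple-label vials, the amber-label vial in the front-row well next to the blue-label vial on its other side, and the sample tube in the larger back-row well directly behind the purple-label vial; set everything down gently without dropping it, and leave the purple-label vial, the timer and the red-lidded cup where they stand.

Things in the scene. Friction and masses are not known exactly. Their poses are not given: they have to be found in the camera images.
- rack: Fixed grey rack, 112 x 256 x 24 mm high (end flanges 26). Origin: centre of its underside; x to its back row (away from the robot), y to its left seen from the robot, z up. Two rows of five round wells, 15 mm deep, floor 9 mm above the worktop: front row x = -29 mm, 30 mm wide (vials); back row x = +29 mm, 37 mm wide (tubes); both at y = +92, +46, 0, -46, -92 mm.
- vial_blue: Open glass vial, the only one without a cap, white with a blue label band: 22.4 mm across up to 30 mm height, then narrowing evenly to a 15.4 mm mouth at 43.5 mm. Origin: centre of its foot; z up. About 40 g. Starts standing in the second or the fourth front-row well (rack y = +46 or -46 mm).
- vial_purple: Closed glass reagent vial, purple cap and label band: 22.4 mm across, 50 mm tall, cap 21 mm across. Origin: centre of its foot; z up. It starts standing in the other one of the second and fourth front-row wells.
- cap: Loose round blue ribbed push-on cap, lying mouth down on the worktop: 26 mm across, 13 mm tall, 12 g; bore open below, 21 mm wide, 9.5 mm deep. It drops over the tapered neck and centres itself; fully home its inside rests on the vial's mouth. Origin: centre of its lower rim; z up. Fully home, this origin is 34 mm above the blue vial's foot.
- vial_green: Closed glass reagent vial, green cap and label band, standing on the worktop: body 22.4 mm across up to 30 mm height, cap 21 mm across from 36 to 50 mm. About 30 g. Origin: centre of its foot; z up.
- vial_amber: Closed glass reagent vial, amber (orange-yellow) cap and label band, standing on the worktop: body 22.4 mm across up to 30 mm height, cap 21 mm across from 36 to 50 mm. About 30 g. Origin: centre of its foot; z up.
- tube: Clear plastic sample tube without a cap, standing on the worktop, a pale sediment at its bottom: 29 mm across, 84 mm tall, about 30 g. Origin: centre of its foot; z up.
- sample_cup_1: Bystander: white sample cup with a red lid, 50 mm across, 58 mm tall, standing at the right. Origin: centre of its foot. To be left alone.
- timer: Bystander: white countdown timer lying face up, 62 x 62 x 19 mm, at the right. Origin: centre of its underside. To be left alone.

How it is judged:
By the outcome, as a careful person would: the job done as asked, in the order asked, and still so for the second after the job is handed in, with the robot touching nothing.
It also fails if it takes over 88 s, if anything falls off the work surface, if the arm or the gripper's body presses on something with over 40 N, if the wrist force passes 120 N, or if a joint passes its speed limit or range.

## Robot

A 6-joint arm with a two-finger parallel gripper is mounted at the origin on a cart in front of the work surface, level with it; the furniture and walls round the work are solid. World frame = base frame: x ahead of the robot, y to its left, z up, the work surface at z = 0. Lengths are in mm, angles in rad, forces in N, time in s.
With the tool pointing down it reaches from about 325 to 775 mm from the base axis. Payload 9.3 kg.
Tool frame: the origin (TCP) lies on the centre line of the jaws, within the pads' length; the fingertips stand 14 mm ahead of it and the grasp point (between the pads) lies 5 mm behind it; z points along the fingers, y is the line along which they close (so a half turn about z gives the same grasp; the last joint's range is limited). The gripper opens to 85 mm and grips with 20 to 120 N. Pads are 22 mm wide; open, the fingers measure 114 mm over their backs; the gripper's body (76 mm by 85 mm) begins 54 mm behind the grasp point. The pads swing forward as they close: fully open they stand 13 mm farther back than shut.
Start: joints at [1.185, 0.259, 0.021, 1.334, 0, 1.418], TCP at [126.888, 535.16, 245.279] pointing down, gripper open.
Joint ranges: [-3.04, 3.04], [-0.91, 1.82], [-1.04, 1.36], [-1.92, 1.95], [-1.52, 1.45], [-3.14, 3.14]. Speed limits (rad/s): [2.22, 2.22, 2.79, 3.14, 3.14, 3.14].

## Interface

Orientations are given as a unit quaternion [x, y, z, w].
In Python, from workcell import sense, snapshot, calibration, arm gives the robot as it stands.
- The arm moves only by the shell command python3 -m creep FILE [FORCE], which reads ROWS from the file FILE. ROWS is a JSON object whose key "motion" holds a list of rows, 1 to 8 of them, each of 5 numbers: dx, dy, dz in shares of the most that a row can go, 1 being 50 mm, then a turn about the tool's z in units of 0.2 rad, then the finger opening in mm; each row shifts and turns the commanded pose from where the row before left it, along the tool's axes as they then stand; what a row does not reach is not made up. A row lasts 1/10 s, in which the tool goes at most 50 mm and 0.15 rad, less where a joint would pass 70% of its speed; a pose out of reach is approached as far as the arm can. The fingers move at their own pace and stop on an object; FORCE is the grip in N (left out, the last holds). Time passes only in rows, so rows that do not move let the fingers close. It prints the time, the measured TCP pose, the force, the opening and the grip force at its end. Input that does not fit is refused with a message, and nothing moves.
- sense(): the state, without advancing time (a new reading comes with each control period).
- snapshot(name): name is "side" or "top" or "wrist"; returns (picture, depth): 420x560x3 uint8, blue, green, red; 420x560 float32, mm along the optical axis (not along the pixel's ray), 0 where there is no reading.
- calibration(name): a dict with "fx", "fy", "cx", "cy" (pixels), "dist_coeffs" ([k1, k2, p1, p2, k3] as OpenCV has them; the pictures are not rectified), "world_from_camera" (4x4, takes a point from camera to world coordinates). Camera axes: x right, y down, z forward; pixel columns grow to the right and rows downward; lengths in mm; the calibration is good to about 2 mm. A picture is of the moment at which its call begins: read the wrist's pose just before it. calibration takes no time and is no camera call; for the wrist camera it gives the pose at the moment of the call.
- arm.close_job(): hands the job in; it is judged then, once.
The state is a dict: "time_s": time; "joint_pos": joint angles; "dq": joint speeds; "joint_torque": joint torques, N m; "ee_pos": TCP position; "tool_rot": TCP orientation; "ft_force": force on the tool from outside, world axes, zero at the start; "ft_torque": the same for the moment, N m; "grip_width": finger opening in mm; "finger_force": force on a finger pad.
Only numpy, scipy, OpenCV 4.12 (cv2) and the standard library are available. Lean on these libraries where they do the work, as an engineer would, in place of code of your own. Each camera call takes 0.05 s, during which the arm holds its last target. There are 200 camera calls.

## Working session

There is one attempt and no reset: what is moved stays moved. The work goes in short steps, Python scripts to look and compute and a shell command to move; the robot and the scene stay as the last step left them, time stands still between calls to the robot, and variables do not carry over. Pictures are saved under pics/ and viewed, at most 17 in all, crops included, and the job is handed in when it is done.

```bash
mkdir -p pics; ls; python3 - <<'E'
from workcell import sense,snapshot,calibration
import cv2,numpy as np
s=sense();print(s)
for n in("top","side"):
    p,d=snapshot(n);cv2.imwrite(f"pics/{n}0.png",p);np.savez(f"{n}0.npz",p=p,d=d)
    c=calibration(n);print(n,c)
E
```

```text
pics
{'time_s': 0.0, 'joint_pos': array([1.18535559e+00, 2.59184182e-01, 2.07665120e-02, 1.33372076e+00,
       9.48680941e-06, 1.41820982e+00]), 'dq': array([-7.88805325e-04, -2.67839841e-05,  3.06135512e-04,  6.51818624e-04,
       -6.96336235e-04,  1.67424652e-03]), 'joint_torque': array([-4.51086416e-04, -5.55640018e+01,  3.44528747e+01,  1.37168527e-02,
       -2.08241031e-04, -1.82842064e-05]), 'ee_pos': array([126.80831717, 534.90626512, 244.67238885]), 'tool_rot': array([ 1.16164239e-01,  9.93229792e-01, -6.45655590e-04, -1.82925355e-04]), 'ft_force': array([ 0.11433564,  0.73134794, -0.3610339 ]), 'ft_torque': array([-0.03769733, -0.01786562,  0.03439688]), 'finger_force': 0.0, 'grip_width': 85.45071498427527}
top {'fx': 433.6494379491383, 'fy': 433.6494379491383, 'cx': 274.7964146622591, 'cy': 212.93829414735285, 'dist_coeffs': array([-0.07911641,  0.        ,  0.        ,  0.        ,  0.        ]), 'world_from_camera': array([[ 8.89384980e-03, -9.94480506e-01,  1.04543876e-01,
         4.06002533e+02],
       [-9.99756893e-01, -1.09527128e-02, -1.91361919e-02,
         1.64990177e+01],
       [ 2.01756089e-02, -1.04348266e-01, -9.94336152e-01,
         1.09054940e+03],
       [ 0.00000000e+00,  0.00000000e+00,  0.00000000e+00,
         1.00000000e+00]])}
side {'fx': 543.7023223522712, 'fy': 543.7023223522712, 'cx': 280.1638772152282, 'cy': 206.80638209611408, 'dist_coeffs': array([-0.00872933,  0.        ,  0.        ,  0.        ,  0.        ]), 'world_from_camera': array([[ 8.76407729e-01, -2.39483233e-01,  4.17800520e-01,
         1.27929756e+01],
       [-4.81427535e-01, -4.14617711e-01,  7.72217380e-01,
        -9.29924072e+02],
       [-1.17056199e-02, -8.77917955e-01, -4.78667989e-01,
         6.45046449e+02],
       [ 0.00000000e+00,  0.00000000e+00,  0.00000000e+00,
         1.00000000e+00]])}
```

View pics/top0.png

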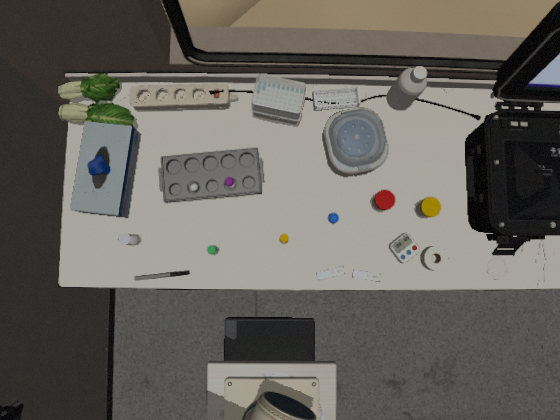

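View pics/side0.png

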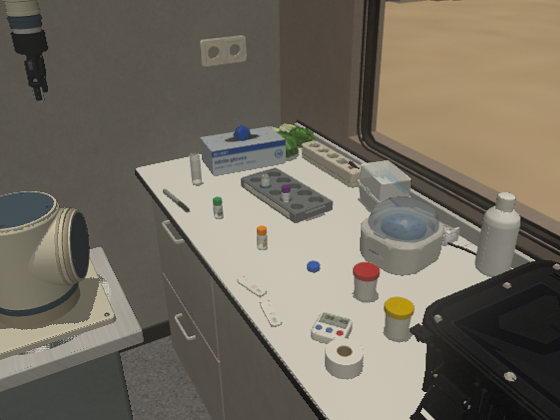

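The top view shows the rack around (211,175), with the blue-label vial at (193,187) and the purple one at (230,182). The cap is at (333,218), green (212,250), amber (284,239) and tube (128,239). The side view has green (217,207), amber (262,237), cap (313,266), tube (196,168), purple (286,190) and blue vial (266,182). So blue is in the y=+46 well and purple in the y=-46 well. Green goes to y=0, amber to y=+92, and the tube to the back row at y=-46.

```bash
cat > h.py <<'E'
import cv2,numpy as np
from workcell import sense,snapshot,calibration
from scipy.spatial.transform import Rotation as R
def ray(c,uv):
    K=np.array([[c["fx"],0,c["cx"]],[0,c["fy"],c["cy"]],[0,0,1]])
    q=cv2.undistortPoints(np.array([[uv]],float),K,np.array(c["dist_coeffs"]))[0,0]
    M=np.array(c["world_from_camera"]);d=M[:3,:3]@[q[0],q[1],1.];return M[:3,3],d
def onz(c,uv,z):
    o,d=ray(c,uv);return o+d*(z-o[2])/d[2]
def tri(rs):
    A=np.zeros((3,3));b=np.zeros(3)
    for o,d in rs:
        d=d/np.linalg.norm(d);P=np.eye(3)-np.outer(d,d);A+=P;b+=P@o
    x=np.linalg.solve(A,b)
    return x,[np.linalg.norm(np.cross(x-o,d/np.linalg.norm(d))) for o,d in rs]
HS={"green":(45,85),"amber":(8,28),"blue":(105,125),"purple":(135,165)}
def blobs(p,col,roi=None,smin=110,vmin=50,amin=8):
    h=cv2.cvtColor(p,cv2.COLOR_BGR2HSV);a,b=HS[col]
    m=cv2.inRange(h,(a,smin,vmin),(b,255,255))
    if roi: k=np.zeros_like(m);x0,y0,x1,y1=roi;k[y0:y1,x0:x1]=255;m&=k
    n,l,st,ce=cv2.connectedComponentsWithStats(m)
    return sorted([(int(st[i,4]),ce[i].round(1).tolist(),st[i,:4].tolist()) for i in range(1,n) if st[i,4]>=amin],reverse=True)
def totool(dw):
    return R.from_quat(sense()["tool_rot"]).inv().apply(dw)
E
python3 - <<'E'
from h import *
t=np.load("top0.npz")["p"];s=np.load("side0.npz")["p"];ct,cs=calibration("top"),calibration("side")
rt={"green":(195,235,230,265),"amber":(270,225,300,255),"blue":(320,205,345,230),"purple":(215,170,245,195)}
rs={"green":(205,190,230,222),"amber":(250,220,275,255),"blue":(300,255,325,277),"purple":(275,178,297,203)}
for c in rt:
    a=blobs(t,c,rt[c]);b=blobs(s,c,rs[c]);print(c,a[:2],b[:3])
    if a and b: print(tri([ray(ct,a[0][1]),ray(cs,b[0][1])]))
cv2.imwrite("pics/z1.png",np.hstack([cv2.resize(t[140:270,100:260],None,fx=2.5,fy=2.5,interpolation=2),cv2.resize(s[145:275,180:335],None,fx=2.5,fy=2.5,interpolation=2)]))
E
```

```text
green [(51, [211.4, 249.5], [208, 246, 8, 8])] [(27, [216.6, 199.0], [213, 197, 8, 5])]
(array([425.35031843, 148.1931201 ,  44.5102625 ]), [np.float64(0.6667102177767856), np.float64(0.6667102177767609)])
amber [(60, [283.6, 238.1], [280, 234, 8, 9])] [(83, [261.0, 230.4], [257, 226, 9, 10]), (8, [263.9, 243.9], [263, 243, 3, 3])]
(array([454.95359932, -25.42254716,  39.33013246]), [np.float64(0.5045938569139872), np.float64(0.5045938569140391)])
blue [(77, [332.9, 217.6], [328, 213, 10, 10])] [(104, [312.9, 266.2], [307, 261, 12, 11])]
(array([ 509.46672766, -151.21858146,    3.02609577]), [np.float64(0.7097604835660472), np.float64(0.7097604835661264)])
purple [(54, [228.6, 181.4], [225, 178, 8, 8])] [(21, [285.3, 186.0], [282, 185, 8, 3])]
(array([590.18825439, 109.08711001,  54.68554332]), [np.float64(0.20989951031635384), np.float64(0.20989951031628298)])
```

View pics/z1.png

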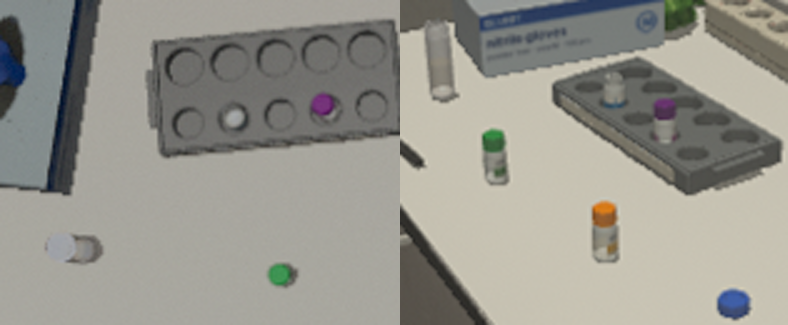

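The masks and two-view heights are plausible. Next, move over the cap for a wrist-camera measurement.

Units first: shifts go in shares of 50 mm and turns go in units of 0.2 rad. So -36 mm is -0.72, -33 mm is -0.66.

```bash
echo '{"motion":[[-0.66,-0.72,0,0,85],[-0.66,-0.72,0,0,85],[-0.66,-0.72,0,0,85],[-0.66,-0.72,0,0,85],[-0.66,-0.72,0,0,85],[-0.66,-0.72,0,0,85],[-0.66,-0.72,0,0,85],[-0.66,-0.72,0,0,85]]}' > path.dat && python3 -m creep path.dat 20 && echo '{"motion":[[-0.66,-0.72,0,0,85],[-0.66,-0.72,0,0,85],[-0.66,-0.72,0,0,85],[-0.66,-0.72,0,0,85],[-0.66,-0.72,0,0,85],[-0.66,-0.72,0,0,85],[-0.66,-0.72,0,0,85],[-0.66,-0.72,0,0,85]]}' > path.dat && python3 -m creep path.dat && echo '{"motion":[[0,0,0,0.75,85],[0,0,0,0.75,85],[0,0,0,0.75,85],[0,0,0,0.75,85],[0,0,0,0.75,85],[0,0,0,0.75,85],[0,0,0,0.75,85],[0,0,0,0.75,85]]}' > path.dat && python3 -m creep path.dat && echo '{"motion":[[0,0,0,0,85]]}' > path.dat && python3 -m creep path.dat
python3 - <<'E'
from h import *
s=sense();print(s["ee_pos"],s["joint_pos"].round(2));c=calibration("wrist");print(c)
p,d=snapshot("wrist");np.savez("w0.npz",p=p,d=d);cv2.imwrite("pics/w0.png",p)
for b in blobs(p,"blue")[:4]:print(b,onz(c,b[1],13))
E
```

```text
time_s: 0.9
ee_pos: [317.6, 192.2, 245.3]
tool_rot: [0.116, 0.993, 0.0, 0.0]
ft_force: [0.8, 0.8, 0.4]
grip_width: 85.2
finger_force: 0.0
time_s: 1.7
ee_pos: [508.2, -149.2, 245.0]
tool_rot: [0.116, 0.993, 0.0, -0.0]
ft_force: [1.5, 1.0, -0.2]
grip_width: 85.0
finger_force: 0.0
time_s: 2.5
ee_pos: [507.6, -147.1, 244.9]
tool_rot: [0.659, 0.752, -0.0, -0.0]
ft_force: [1.0, -0.3, -0.4]
grip_width: 85.1
finger_force: 0.0
time_s: 2.6
ee_pos: [507.6, -147.1, 245.0]
tool_rot: [0.658, 0.753, -0.0, -0.0]
ft_force: [-0.8, -0.2, -0.2]
grip_width: 84.6
finger_force: 0.0
[ 507.63002463 -147.05337958  244.95691413] [-0.44  0.22 -0.03  1.32 -0.    0.99]
{'fx': 328.38124885542493, 'fy': 328.38124885542493, 'cx': 277.50726275981503, 'cy': 210.93321217218735, 'dist_coeffs': array([-0.0624106,  0.       ,  0.       ,  0.       ,  0.       ]), 'world_from_camera': array([[ 9.90588256e-01,  1.31143112e-01,  3.91968376e-02,
         4.97175549e+02],
       [ 1.36874869e-01, -9.48214552e-01, -2.86625946e-01,
        -7.40268938e+01],
       [-4.22006713e-04,  2.89293358e-01, -9.57240396e-01,
         3.74430931e+02],
       [ 0.00000000e+00,  0.00000000e+00,  0.00000000e+00,
         1.00000000e+00]])}
(405, [279.2, 183.9], [268, 173, 23, 23]) [ 509.51884737 -150.59165027   13.        ]
(38, [192.5, 320.5], [189, 318, 8, 6]) [ 423.19520806 -344.2043319    13.        ]
(33, [184.5, 309.3], [182, 306, 6, 7]) [ 412.07635816 -328.82030874   13.        ]
```

View pics/w0.png

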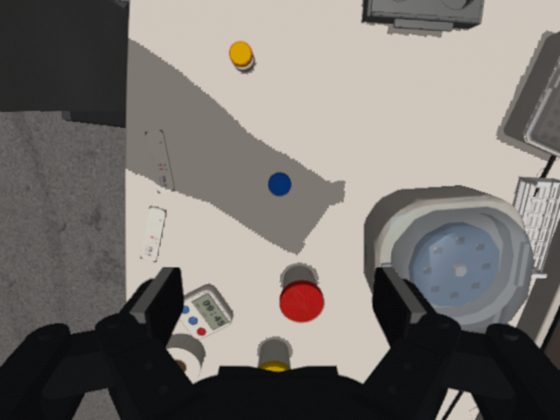

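The wrist view shows the blue cap at (279,184), the red lid at (302,300), the timer at (205,310) and the fingers closing along world x. Moving lower for a second view of the cap.

```bash
echo '{"motion":[[-0.04,0.014,0.9,0,60],[-0.034,0.014,0.9,0,60],[0,0,0.8,0,60],[0,0,0,0,60]]}' > path.dat && python3 -m creep path.dat
python3 - <<'E'
from h import *
w=np.load("w0.npz")["p"];
s=sense();c=calibration("wrist");print(s["ee_pos"])
p,d=snapshot("wrist");np.savez("w1.npz",p=p)
for b in blobs(p,"blue")[:2]:print(b,onz(c,b[1],13))
b=blobs(p,"blue")[0]
M0=np.array([[ 9.90588256e-01,1.31143112e-01,3.91968376e-02,497.175549],[0.136874869,-.948214552,-.286625946,-74.0268938],[-4.22e-4,.289293358,-.957240396,374.430931],[0,0,0,1]])
c0=dict(c,world_from_camera=M0)
x=tri([ray(c0,[279.2,183.9]),ray(c,b[1])]);print(x)
s=sense();print(s["ee_pos"],totool(x[0]-s["ee_pos"]))
u=int(b[1][0]);v=int(b[1][1]);print(d[v-2:v+3,u-2:u+3].mean())
E
```

```text
time_s: 3.05
ee_pos: [506.9, -149.4, 110.8]
tool_rot: [0.655, 0.755, -0.001, -0.004]
ft_force: [-0.3, 0.8, -0.2]
grip_width: 60.4
finger_force: 0.0
[ 506.89920442 -149.3625033   110.80629723]
(995, [282.3, 219.4], [265, 202, 35, 36]) [ 509.38332674 -149.91256668   13.        ]
(83, [144.7, 392.8], [139, 389, 12, 9]) [ 410.89345343 -330.97571498   13.        ]
(array([ 509.72780169, -151.9125098 ,    6.76821354]), [np.float64(0.0039370251832367585), np.float64(0.003937025183284359)])
[ 508.42850244 -150.03498167  113.89831891] [ -2.32234857   1.44686478 107.11949424]
239.43158
```

In the tool's units: 4 mm is 0.08, 0.5 mm is 0.01.

```bash
echo '{"motion":[[0,0.01,0.6,0,42],[0,0.01,0.6,0,42],[0,0,0.48,0,42],[0,0,0.16,0,42],[0,0,0.08,0,42],[0,0,0.03,0,42],[0,0,0,0,42]]}' > path.dat && python3 -m creep path.dat && echo '{"motion":[[0,0,0,0,20],[0,0,0,0,20],[0,0,0,0,20],[0,0,0,0,20]]}' > path.dat && python3 -m creep path.dat 30
```

```text
time_s: 3.8
ee_pos: [511.4, -150.8, 19.1]
tool_rot: [0.657, 0.754, 0.0, 0.001]
ft_force: [-0.3, 0.6, 0.0]
grip_width: 42.1
finger_force: 0.0
time_s: 4.2
ee_pos: [511.2, -150.7, 19.0]
tool_rot: [0.657, 0.754, 0.0, 0.001]
ft_force: [-1.2, 0.3, 6.9]
grip_width: 24.4
finger_force: 29.1
```

In the tool's units: -10 mm is -0.2, -40 mm is -0.8.

```bash
echo '{"motion":[[0,0,-0.2,0,20],[0,0,-0.8,0,20],[0,0,-0.8,0,20],[0,0,-0.2,0,20],[0,0,0,0,20]]}' > path.dat && python3 -m creep path.dat
python3 - <<'E'
from h import *
s=sense();print(s["ee_pos"],s["ft_force"],s["grip_width"])
p,d=snapshot("side");w,dw=snapshot("wrist");c=calibration("wrist")
print(blobs(w,"blue")[:2],blobs(p,"blue",(200,100,400,300))[:4])
cv2.imwrite("pics/g1.png",np.hstack([cv2.resize(p[130:270,240:380],None,fx=2.8,fy=2.8,interpolation=2),cv2.resize(w[180:380,180:380],(392,392))]))
E
```

```text
time_s: 4.7
ee_pos: [511.6, -150.9, 120.2]
tool_rot: [0.657, 0.754, 0.001, 0.002]
ft_force: [-0.1, 0.1, -0.3]
grip_width: 24.2
finger_force: 29.6
[ 511.56068069 -150.86182392  120.18719022] [-0.14567577  0.14678144 -0.32736375] 24.244945497877683
[(2525, [277.6, 274.6], [251, 246, 54, 57]), (28, [158.1, 400.0], [154, 397, 8, 6])] [(284, [255.4, 146.9], [224, 140, 61, 15]), (145, [241.7, 132.2], [234, 125, 16, 15]), (68, [316.6, 223.6], [312, 218, 9, 11]), (17, [215.6, 152.5], [212, 151, 11, 6])]
```

View pics/g1.png

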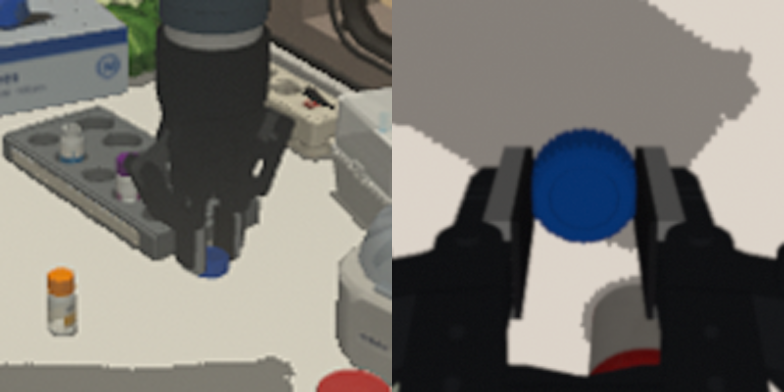

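The cap hangs level between the pads. It is at about (212,265) in the side crop and centred in the wrist crop. Now view the rack from above with it held.

```bash
echo '{"motion":[[0,0,-0.8,0,20],[0.72,0.39,-0.4,0,20],[0.72,0.39,-0.4,0,20],[0.72,0.39,-0.4,0,20],[0.72,0.39,0,0,20],[0.72,0.39,0,0,20],[0.74,0.39,0,0,20],[0,0,0,0,20]]}' > path.dat && python3 -m creep path.dat && echo '{"motion":[[0,0,0,0,20],[0,0,0,0,20]]}' > path.dat && python3 -m creep path.dat
python3 - <<'E'
from h import *
import pickle
s=sense();c=calibration("wrist");w,d=snapshot("wrist");print(s["ee_pos"],s["dq"].max())
pickle.dump((c,w,d,s),open("w2.pkl","wb"))
cv2.imwrite("pics/w2.png",w)
for k in("purple","blue"):print(k,blobs(w,k)[:4])
b=blobs(w,"blue")[0];x=onz(c,b[1],s["ee_pos"][2]-6);print("cap rel tool",totool(x-s["ee_pos"]))
E
```

```text
time_s: 5.6
ee_pos: [597.1, 84.7, 215.3]
tool_rot: [0.655, 0.756, -0.001, -0.002]
ft_force: [0.1, -1.6, -0.6]
grip_width: 24.3
finger_force: 29.6
time_s: 5.8
ee_pos: [596.2, 80.0, 216.6]
tool_rot: [0.657, 0.754, -0.001, -0.001]
ft_force: [-0.1, -0.7, -0.8]
grip_width: 24.5
finger_force: 29.6
[596.1868731   79.99379376 216.63395879] 0.002361022699640886
purple [(445, [276.7, 165.0], [265, 154, 24, 23])]
blue [(2509, [277.6, 274.6], [251, 246, 54, 57])]
cap rel tool [ 2.29949395 -0.37548788  6.0006198 ]
```

View pics/w2.png

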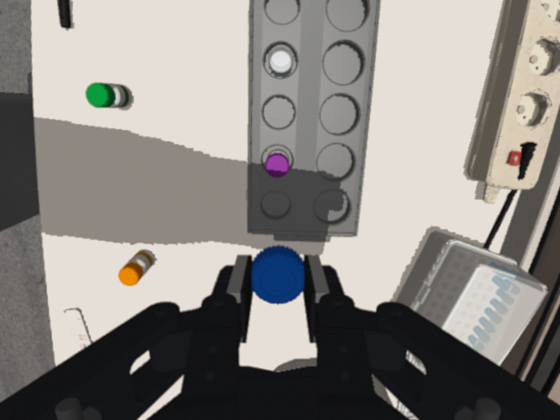

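Wrist view: purple cap (277,165), blue vial mouth (281,61), front wells in the column x≈279 and back wells at x≈339. Green is at (98,95), amber (131,272) and the held cap (278,275). Fitting the well grid.

```bash
cat >> h.py <<'E'
def grid(c,w,guess,show=0):
    """guess: list of ((rackx,racky),(u,v)); refine by Hough, rigid fit -> (t,yaw)"""
    g=cv2.medianBlur(cv2.cvtColor(w,cv2.COLOR_BGR2GRAY),3)
    P=[];Q=[]
    for (rx,ry),(u,v) in guess:
        rr=(15 if rx<0 else 18.5)*c["fx"]/np.linalg.norm(onz(c,(u,v),24)-np.array(c["world_from_camera"])[:3,3])
        n=int(rr*1.6);a=cv2.resize(g[max(0,v-n):v+n,max(0,u-n):u+n],None,fx=4,fy=4,interpolation=2)
        h=cv2.HoughCircles(a,cv2.HOUGH_GRADIENT,1,200,param1=60,param2=10,minRadius=int(3.4*rr),maxRadius=int(4.5*rr))
        if h is None: continue
        x,y,r=h[0,0];uv=(x/4-.5+max(0,u-n)+.125,y/4-.5+max(0,v-n)+.125)
        P.append((rx,ry));Q.append(onz(c,uv,24)[:2])
        if show:print((rx,ry),np.round(uv,1),"r_mm",round(r/4*15/rr if rx<0 else r/4*18.5/rr,1),Q[-1].round(1))
    P=np.array(P,float);Q=np.array(Q);k=np.ones(len(P),bool)
    for _ in range(4):
        pc,qc=P[k].mean(0),Q[k].mean(0);A=P[k]-pc;B=Q[k]-qc
        th=np.arctan2((A[:,0]*B[:,1]-A[:,1]*B[:,0]).sum(),(A*B).sum())
        Rm=np.array([[np.cos(th),-np.sin(th)],[np.sin(th),np.cos(th)]]);t=qc-Rm@pc
        e=np.linalg.norm(P@Rm.T+t-Q,axis=1);k=e<max(2.5,np.median(e)*1.5)
    if show:print("res",e.round(1))
    return t,th,Rm
E
python3 - <<'E'
from h import *
import pickle
c,w,d,s=pickle.load(open("w2.pkl","rb"))
G=[((-29,92),(281,8)),((-29,46),(281,61)),((-29,0),(279,112)),((-29,-46),(277,157)),((-29,-92),(276,203)),((29,92),(347,10)),((29,46),(343,63)),((29,0),(339,113)),((29,-46),(334,160)),((29,-92),(331,205))]
t,th,Rm=grid(c,w,G,1);print(t,th)
for p in [(-29,46),(-29,-46),(-29,0),(-29,92),(29,-46)]:print(p,Rm@p+t)
print("purple",onz(c,(276.7,165),59))
h=cv2.cvtColor(w,cv2.COLOR_BGR2HSV);m=cv2.inRange(h,(0,0,185),(180,60,255));k=np.zeros_like(m);k[45:80,262:300]=255
M=cv2.moments(m&k);u=(M["m10"]/M["m00"],M["m01"]/M["m00"]);print("mouth",u,M["m00"]/255,onz(c,u,52.5))
E
```

```text
(-29, 92) [281.5   7.2] r_mm 16.0 [576.1 242.7]
(-29, 46) [281.2  61.5] r_mm 16.4 [582.3 197.8]
(-29, 0) [278.2 112.2] r_mm 14.5 [585.9 153. ]
(-29, -46) [276.8 160. ] r_mm 16.7 [590.7 108. ]
(29, 92) [350.2   8.8] r_mm 19.7 [636.5 250.5]
(29, 46) [342.5  65. ] r_mm 20.5 [638.2 202.9]
(29, 0) [340.  114.8] r_mm 19.4 [644.1 159. ]
(29, -46) [336.8 158.8] r_mm 17.3 [648.8 117.5]
(29, -92) [330.8 204.8] r_mm 19.9 [651.6  70.6]
res [1.7 0.8 0.5 1.2 1.7 1.6 0.8 5.  4.1]
[615.04046809 155.41872584] 0.09850126788553058
(-29, 46) [581.65730584 198.34382897]
(-29, -46) [590.7047754  106.78978321]
(-29, 0) [586.18104062 152.56680609]
(-29, 92) [577.13357107 244.12085185]
(29, -46) [648.42363033 112.49362271]
purple [590.73787819 108.55493861  59.        ]
mouth (280.2620481927711, 60.98192771084337) 332.0 [581.7515182  194.15874424  52.5       ]
```

In the tool's units: -1.5 mm is -0.03, 35 mm is 0.7, 0.039 rad is 0.195.

```bash
echo '{"motion":[[0,0,0,0.195,20],[0.7,-0.03,0.4,0,20],[0.7,-0.03,0.4,0,20],[0,0,0,0,20],[0,0,0,0,20],[0,0,0,0,20]]}' > path.dat && python3 -m creep path.dat
python3 - <<'E'
from h import *
import pickle
s=sense();c=calibration("wrist");w,d=snapshot("wrist");print(s["ee_pos"],s["dq"].max())
pickle.dump((c,w,d,s),open("w3.pkl","wb"))
cv2.imwrite("pics/w3.png",w)
print(blobs(w,"blue")[:2],blobs(w,"purple")[:2])
E
```

```text
time_s: 6.45
ee_pos: [587.2, 148.7, 178.4]
tool_rot: [0.672, 0.741, 0.0, 0.0]
ft_force: [0.2, 0.1, 0.0]
grip_width: 24.4
finger_force: 29.6
[587.19203168 148.71474903 178.44655909] 0.006082945708642128
[(2608, [277.5, 274.4], [251, 245, 54, 59])] [(63, [277.7, 243.1], [268, 241, 21, 6])]
```

View pics/w3.png

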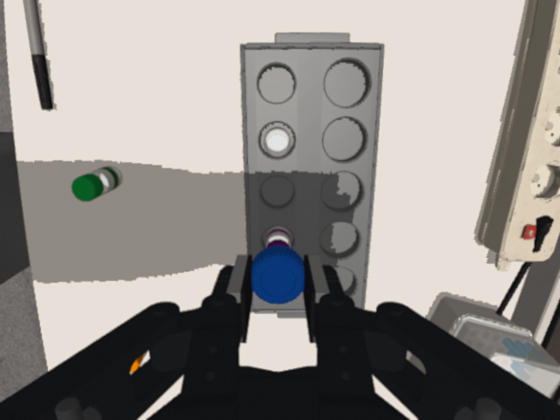

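The vial mouth is at (276,141), the wells are clear and the full rack outline is visible.

```bash
python3 - <<'E'
from h import *
import pickle
c,w,d,s=pickle.load(open("w3.pkl","rb"));c2,w2,_,_=pickle.load(open("w2.pkl","rb"))
G=[((-29,92),(276,83)),((-29,46),(277,140)),((-29,0),(277,190)),((29,92),(347,83)),((29,46),(343,138)),((29,0),(340,189)),((29,-46),(339,237))]
t,th,Rm=grid(c,w,G,1);print(t,th)
def mouth(w,r):
    g=cv2.cvtColor(w,cv2.COLOR_BGR2GRAY);x0,y0,x1,y1=r;k=np.zeros_like(g);k[y0:y1,x0:x1]=255
    m=((g>210).astype(np.uint8)*255)&k;M=cv2.moments(m,True);return (M["m10"]/M["m00"],M["m01"]/M["m00"]),M["m00"]
a,n1=mouth(w,(255,120,300,162));b,n2=mouth(w2,(262,45,300,80));print(a,n1,b,n2)
print(onz(c,a,52.5),onz(c2,b,52.5),tri([ray(c,a),ray(c2,b)]))
print("front wells",[ (Rm@(-29,y)+t).round(1) for y in(92,46,0,-46)],(Rm@(29,-46)+t))
b=blobs(w,"blue")[0];print("cap",onz(c,(b[1][0],b[1][1]),172))
E
```

```text
(-29, 92) [276.5  84.2] r_mm 15.1 [576.7 243.9]
(-29, 46) [276.5 139.8] r_mm 16.6 [581.1 199.4]
(29, 92) [345.8  82.2] r_mm 20.7 [632.8 251.4]
(29, 46) [340.8 137.8] r_mm 18.8 [635.3 206.6]
(29, 0) [339.2 189.8] r_mm 20.6 [640.8 161.6]
(29, -46) [340.8 239.2] r_mm 17.1 [649.5 115. ]
res [2.3 1.  0.7 2.4 2.4 1.1]
[614.19078071 157.10417602] 0.11642800301470367
(276.80573248407643, 140.06687898089172) 314.0 (280.43673469387755, 60.326530612244895) 245.0
[581.148821   201.45464938  52.5       ] [581.82299725 194.6862392   52.5       ] (array([581.38829599, 198.99681705,  22.08641833]), [np.float64(0.023507448279476147), np.float64(0.023507448279293117)])
front wells [array([574.7, 245.1]), array([580. , 199.4]), array([585.4, 153.7]), array([590.7, 108. ])] [648.3380447  114.78438914]
cap [586.59144627 150.79481944 172.        ]
```

```bash
python3 - <<'E'
from h import *
import pickle
o=[]
for f,(u,v) in(("w3.pkl",(277,140)),("w2.pkl",(280,61))):
    c,w,d,s=pickle.load(open(f,"rb"));n=26
    o.append(cv2.resize(w[v-n:v+n,u-n:u+n],(390,390),interpolation=cv2.INTER_CUBIC))
    M=np.array(c["world_from_camera"]);vv,uu=np.mgrid[v-n:v+n,u-n:u+n]
    P=[]
    for a,b in zip(uu.ravel(),vv.ravel()):
        O,r=ray(c,(a,b));P.append(O+r*d[b,a])
    P=np.array(P);k=(P[:,2]>38)&(P[:,2]<70);Q=P[k];print(k.sum(),Q[:,2].max(),Q.mean(0),"bbox",Q.min(0),Q.max(0));
    k=P[:,2]>48;print("top",k.sum(),P[k].mean(0),P[k].min(0),P[k].max(0))
cv2.imwrite("pics/m.png",np.hstack(o))
E
```

```text
420 54.82021501695269 [581.49777171 199.50207117  46.50095143] bbox [570.91821736 186.99630543  38.1252205 ] [592.44622485 209.34773366  54.82021502]
top 153 [581.54442963 200.14741506  74.37000992] [573.83863983 189.95038876  48.19541105] [589.42488913 222.10884798 307.8527756 ]
391 55.08161666159867 [581.61482505 196.91749998  46.27230574] bbox [570.47971585 187.15969212  38.07416264] [592.62571803 209.53717887  55.08161666]
top 136 [582.01252474 194.79409384  74.33735705] [574.19814844 153.05857322  48.34688263] [589.52964761 205.85067578 346.05931833]
```

View pics/m.png

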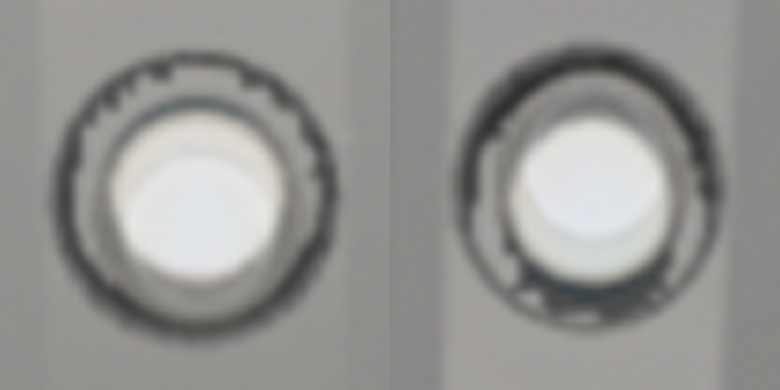

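The bright disc at (277,142) in the first crop and (281,59) in the second is the mouth. Both views put the vial at about (581.6,198.3), mouth near z 53. Moving the cap over it.

In the tool's units: 24 mm is 0.48, 45 mm is 0.9.

```bash
echo '{"motion":[[0.5,-0.008,0,0,20],[0.48,-0.008,0,0,20],[0,0,0.9,0,20],[0,0,0.8,0,20],[0,0,0.16,0,20],[0,0,0,0,20],[0,0,0,0,20]]}' > path.dat && python3 -m creep path.dat
python3 - <<'E'
from h import *
s=sense();print(s["ee_pos"],s["ft_force"])
w,_=snapshot("wrist");p,_=snapshot("side");b=blobs(w,"blue")[0];print(b)
cv2.imwrite("pics/c1.png",np.hstack([cv2.resize(p[130:230,220:320],(390,390),interpolation=2),cv2.resize(w[190:330,210:350],(390,390),interpolation=2)]))
E
```

```text
time_s: 7.2
ee_pos: [582.4, 198.2, 86.8]
tool_rot: [0.672, 0.741, 0.001, 0.001]
ft_force: [-0.5, 0.5, -0.5]
grip_width: 24.1
finger_force: 29.7
[582.43286333 198.22363865  86.79230403] [-0.52741371  0.48119204 -0.49530255]
(2618, [277.5, 275.0], [251, 246, 54, 58])
```

View pics/c1.png

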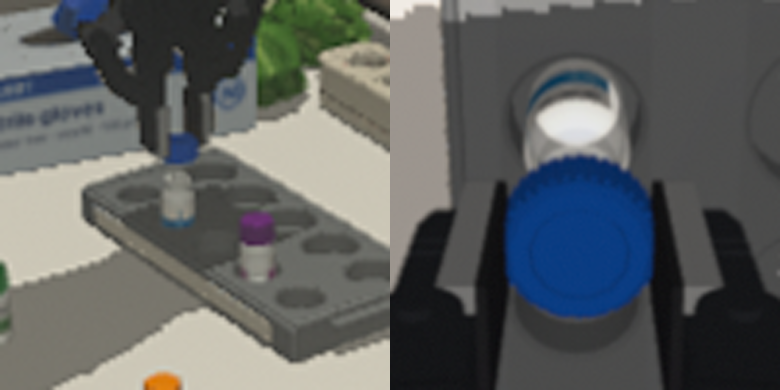

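The cap sits directly over the vial in both views. Lowering it gently.

```bash
echo '{"motion":[[-0.014,-0.01,0.16,0,20],[0,0,0.12,0,20],[0,0,0.08,0,20],[0,0,0.06,0,20],[0,0,0,0,20],[0,0,0,0,20]]}' > path.dat && python3 -m creep path.dat && echo '{"motion":[[0,0,0.04,0,20],[0,0,0.04,0,20],[0,0,0.02,0,20],[0,0,0,0,20],[0,0,0,0,20]]}' > path.dat && python3 -m creep path.dat
```

```text
time_s: 7.9
ee_pos: [580.7, 197.9, 63.7]
tool_rot: [0.671, 0.741, -0.0, -0.0]
ft_force: [-0.1, -0.5, 0.4]
grip_width: 24.6
finger_force: 29.6
time_s: 8.4
ee_pos: [582.3, 198.5, 61.6]
tool_rot: [0.671, 0.741, 0.002, 0.001]
ft_force: [-2.0, 1.8, 19.8]
grip_width: 24.6
finger_force: 31.4
```

Contact is 20 N at the expected seat height (TCP ≈ 62). Release and check.

In the tool's units: -20 mm is -0.4, -45 mm is -0.9.

```bash
echo '{"motion":[[0,0,-0.05,0,20],[0,0,0,0,45],[0,0,0,0,45],[0,0,0,0,45],[0,0,-0.3,0,45],[0,0,-0.9,0,45],[0,0,-0.9,0,45],[-0.4,0,-0.4,0,45]]}' > path.dat && python3 -m creep path.dat && echo '{"motion":[[-0.8,0,0,0,85],[0,0,0,0,85],[0,0,0,0,85]]}' > path.dat && python3 -m creep path.dat
python3 - <<'E'
from h import *
import pickle
s=sense();c=calibration("wrist");w,d=snapshot("wrist");p,_=snapshot("side");t,_=snapshot("top");print(s["ee_pos"])
pickle.dump((c,w,d,s,p,t),open("w4.pkl","wb"))
b=blobs(w,"blue")[0];q=blobs(p,"blue",(250,160,290,200))[:3];print(b,q,blobs(w,"purple")[:1])
u,v=map(int,b[1]);O,r=ray(c,b[1]);print("cap by depth",O+r*np.median(d[v-3:v+4,u-3:u+4]))
if q:print(tri([ray(c,b[1]),ray(calibration("side"),q[0][1])]))
cv2.imwrite("pics/c2.png",np.hstack([cv2.resize(p[140:230,220:310],(390,390),interpolation=2),cv2.resize(w,(520,390))[:,100:510]]))
E
```

```text
time_s: 9.2
ee_pos: [583.5, 179.4, 190.0]
tool_rot: [0.67, 0.742, 0.002, 0.001]
ft_force: [1.5, -0.0, 0.1]
grip_width: 45.1
finger_force: 0.0
time_s: 9.5
ee_pos: [586.6, 137.4, 186.0]
tool_rot: [0.672, 0.741, -0.0, -0.0]
ft_force: [0.4, 0.7, 0.2]
grip_width: 84.7
finger_force: 0.0
[586.62736266 137.39772071 185.99294165]
(914, [278.9, 129.6], [262, 113, 35, 34]) [(69, [264.9, 176.3], [260, 173, 11, 8])] [(503, [279.8, 238.8], [268, 226, 25, 26])]
cap by depth [581.23423142 197.97719009  55.93725176]
(array([580.58099155, 197.8782867 ,  46.71422986]), [np.float64(0.8151215242606551), np.float64(0.8151215242608473)])
```

View pics/c2.png

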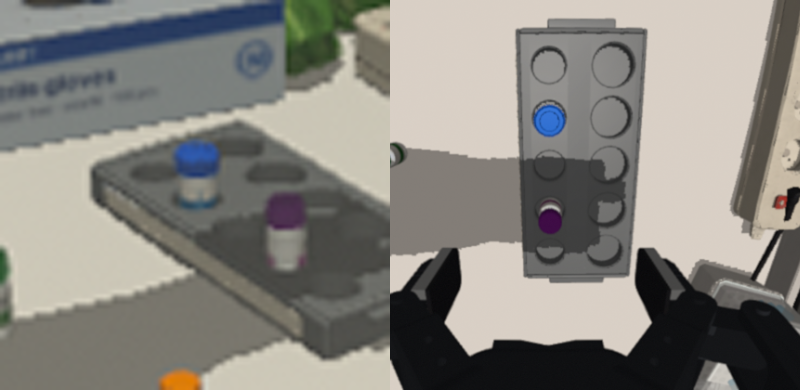

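The cap is home: its top measures z = 55.9 against 56 expected, and it sits level on the vial at (197,160) in the side crop. Now measure green, amber, tube and rack from the pictures already taken.

```bash
python3 - <<'E'
from h import *
import pickle
c2,w2,_,_=pickle.load(open("w2.pkl","rb"));c3,w3,_,_=pickle.load(open("w3.pkl","rb"));c4,w4,d4,s4,p4,t4=pickle.load(open("w4.pkl","rb"))
cs,ct=calibration("side"),calibration("top")
G=[((-29,92),(279,68)),((29,92),(349,68)),((29,46),(344,127)),((29,0),(342,178)),((29,-92),(335,269)),((-29,0),(279,178))]
t,th,Rm=grid(c4,w4,G,1);print(t,th,[(Rm@p+t).round(1) for p in[(-29,92),(-29,46),(-29,0),(-29,-46),(29,-46)]])
print("blue cap",onz(c4,(278.9,129.6),56),"purple",onz(c4,(279.8,238.8),59))
for k in("green","amber"):
    a=blobs(w2,k,(60,60,180,300))[:1];b=blobs(w3,k,(60,60,180,300))[:1];q=blobs(p4,k,(200,180,280,260))[:1];tt=blobs(t4,k,(195,225,300,265))[:1]
    print(k,a,b,q,tt)
    R_=[ray(c,x[0][1]) for c,x in((c2,a),(c3,b),(cs,q),(ct,tt)) if x and (k=="green" or c is not c3)]
    print(tri(R_));print([onz(c,x[0][1],50).round(1) for c,x in((c2,a),(c3,b),(ct,tt)) if x])
E
```

```text
(-29, 92) [278.2  71.2] r_mm 15.2 [576.2 243.7]
(29, 92) [349.   66.5] r_mm 20.4 [634.2 253.5]
(29, 46) [346.  124.5] r_mm 20.2 [638.8 206.6]
(29, 0) [341.5 174.8] r_mm 16.9 [641.5 162.6]
(29, -92) [335.5 261.8] r_mm 18.5 [649.   77.1]
(-29, 0) [279.  178.2] r_mm 16.3 [585.9 153.8]
res [3.2 1.  0.7 2.  8.1 1.6]
[614.2732384  158.32076013] 0.10422666327368707 [array([575.9, 246.8]), array([580.6, 201.1]), array([585.4, 155.3]), array([590.2, 109.6]), array([647.9, 115.6])]
blue cap [581.23368732 197.98029129  56.        ] purple [590.85861511 109.53611055  59.        ]
green [(545, [100.0, 94.8], [86, 83, 29, 24])] [(619, [87.0, 187.2], [72, 175, 31, 26])] [(34, [216.5, 201.7], [213, 199, 8, 6])] []
(array([423.32962329, 146.69282082,  38.61583454]), [np.float64(0.7055558967567237), np.float64(0.6712210779492171), np.float64(0.15974992194824073)])
[array([429.4, 147.6,  50. ]), array([429.9, 149.2,  50. ])]
amber [(425, [130.4, 273.7], [118, 262, 25, 24])] [] [(88, [261.0, 230.2], [257, 225, 9, 11])] [(60, [283.6, 238.1], [280, 234, 8, 9])]
(array([454.78679905, -26.5472445 ,  41.11144708]), [np.float64(1.2461099439904053), np.float64(1.010212650590371), np.float64(1.1300169981768868)])
[array([458.7, -22.7,  50. ]), array([454.9, -25.2,  50. ])]
```

```bash
echo '{"motion":[[0.12,-0.78,0,0,85],[0.12,-0.78,0.16,0,85],[0.12,-0.8,0.26,0,85],[0.12,-0.8,0.3,0,85],[0,0,0,0,85],[0,0,0,0,85],[0,0,0,0,85]]}' > path.dat && python3 -m creep path.dat
python3 - <<'E'
from h import *
import pickle
c2,w2,_,_=pickle.load(open("w2.pkl","rb"))
s=sense();c=calibration("wrist");w,d=snapshot("wrist");print(s["ee_pos"])
b=blobs(w,"green")[0];print(b,onz(c,b[1],50));u,v=map(int,b[1]);O,r=ray(c,b[1]);print("depth",O+r*np.median(d[v-3:v+4,u-3:u+4]))
x=tri([ray(c,b[1]),ray(c2,[100.0,94.8])]);print(x)
p=onz(c,b[1],50);print(totool(p-s["ee_pos"]))
E
```

```text
time_s: 10.35
ee_pos: [428.4, 147.0, 150.9]
tool_rot: [0.671, 0.741, 0.001, 0.001]
ft_force: [0.6, -0.0, 0.3]
grip_width: 85.0
finger_force: 0.0
[428.3630517  146.95062926 150.86264329]
(650, [275.2, 212.8], [262, 198, 27, 30]) [426.20176363 149.4211511   50.        ]
depth [426.16995432 149.80017574  51.23171196]
(array([426.32537896, 147.55390211,  44.12553141]), [np.float64(0.06365838257216132), np.float64(0.06365838257216533)])
[  2.66997623  -2.05585192 100.8597648 ]
```

```bash
echo '{"motion":[[0.02,-0.02,0.8,0,45],[0.02,-0.02,0.7,0,45],[0,0,0.4,0,45],[0,0,0.18,0,45],[0,0,0,0,45],[0,0,0,0,45]]}' > path.dat && python3 -m creep path.dat && echo '{"motion":[[0,0,0,0,16],[0,0,0,0,16],[0,0,0,0,16],[0,0,0,0,16]]}' > path.dat && python3 -m creep path.dat 30 && echo '{"motion":[[0,0,-0.2,0,16],[0,0,-0.6,0,16],[0,0,-0.9,0,16],[0,0,-0.5,0,16],[0,0,0,0,16],[0,0,0,0,16]]}' > path.dat && python3 -m creep path.dat
python3 - <<'E'
from h import *
s=sense();c=calibration("wrist");w,d=snapshot("wrist");print(s["ee_pos"])
b=blobs(w,"green")[0];x=onz(c,b[1],s["ee_pos"][2]+4);print(b,totool(x-s["ee_pos"]))
p,_=snapshot("side")
cv2.imwrite("pics/g2.png",np.hstack([cv2.resize(p[110:240,150:280],(390,390),interpolation=2),cv2.resize(w[180:380,180:380],(390,390))]))
E
```

```text
time_s: 11.0
ee_pos: [426.0, 148.3, 47.0]
tool_rot: [0.671, 0.741, 0.0, 0.0]
ft_force: [-0.3, 1.0, 0.4]
grip_width: 45.0
finger_force: 0.0
time_s: 11.4
ee_pos: [425.8, 148.4, 47.3]
tool_rot: [0.671, 0.741, 0.001, 0.001]
ft_force: [0.4, -0.1, 6.7]
grip_width: 19.0
finger_force: 28.9
time_s: 12.0
ee_pos: [424.8, 148.3, 156.8]
tool_rot: [0.671, 0.741, 0.0, 0.0]
ft_force: [-0.4, -0.7, -1.2]
grip_width: 19.1
finger_force: 28.9
[424.77736515 148.25102024 156.83002215]
(1983, [277.6, 283.0], [256, 257, 44, 53]) [ 3.53582424 -0.37677482 -3.99986783]
```

View pics/g2.png

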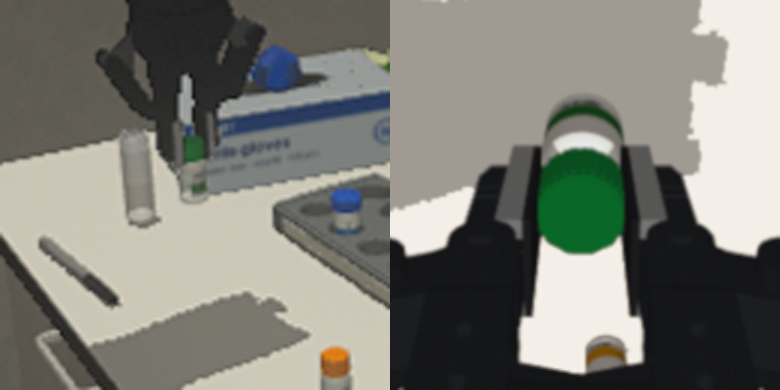

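Green is held upright by its cap: (193,165) in the side crop, (581,200) in the wrist crop. Carrying it to the middle front well.

In the tool's units: -3 mm is -0.06, 40.7 mm is 0.814.

```bash
echo '{"motion":[[-0.06,0.8,0,0,16],[-0.06,0.8,0,0,16],[-0.06,0.8,0,0,16],[-0.06,0.814,0,0,16],[0,0,0.6,0,16],[0,0,0.26,0,16],[0,0,0,0,16],[0,0,0,0,16]]}' > path.dat && python3 -m creep path.dat
python3 - <<'E'
from h import *
s=sense();c=calibration("wrist");w,d=snapshot("wrist");print(s["ee_pos"])
g=np.array([585.8,153.4]);print("TCP->well tool",totool(np.r_[g-s["ee_pos"][:2],0]))
p,_=snapshot("side")
cv2.imwrite("pics/g3.png",np.hstack([cv2.resize(p[120:230,220:330],(390,390),interpolation=2),cv2.resize(w[120:340,170:390],(390,390))]))
E
```

```text
time_s: 12.9
ee_pos: [585.0, 152.2, 113.2]
tool_rot: [0.671, 0.741, -0.001, -0.001]
ft_force: [-0.1, -0.0, -0.4]
grip_width: 18.8
finger_force: 29.0
[584.970517   152.2078501  113.21215096]
TCP->well tool [1.10405784e+00 9.43567526e-01 1.69726793e-04]
```

View pics/g3.png

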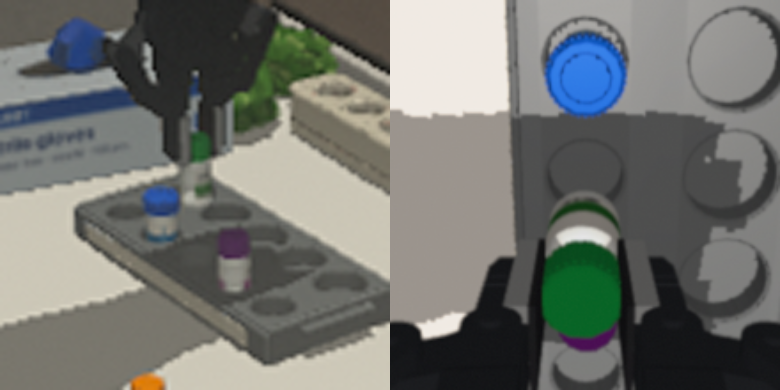

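Green is over the middle well, between blue and purple. Lowering.

In the tool's units: 8 mm is 0.16, 4 mm is 0.08.

```bash
echo '{"motion":[[0,0.018,0.4,0,16],[0,0,0.4,0,16],[0,0,0.16,0,16],[0,0,0.08,0,16],[0,0,0.04,0,16],[0,0,0,0,16],[0,0,0,0,16]]}' > path.dat && python3 -m creep path.dat && echo '{"motion":[[0,0,0.024,0,16],[0,0,0.02,0,16],[0,0,0,0,16],[0,0,0,0,16]]}' > path.dat && python3 -m creep path.dat
```

```text
time_s: 13.7
ee_pos: [587.2, 152.3, 60.1]
tool_rot: [0.671, 0.741, 0.0, 0.0]
ft_force: [-0.3, -0.4, 0.6]
grip_width: 19.1
finger_force: 29.0
time_s: 14.1
ee_pos: [586.8, 152.2, 57.1]
tool_rot: [0.671, 0.741, -0.0, -0.0]
ft_force: [-0.1, -0.1, 0.6]
grip_width: 19.2
finger_force: 29.0
```

In the tool's units: 0.8 mm is 0.016.

```bash
echo '{"motion":[[0,0,0.016,0,16],[0,0,0,0,16],[0,0,0,0,16]]}' > path.dat && python3 -m creep path.dat && echo '{"motion":[[0,0,0.014,0,16],[0,0,0,0,16],[0,0,0,0,16]]}' > path.dat && python3 -m creep path.dat
```

```text
time_s: 14.4
ee_pos: [587.0, 152.3, 56.4]
tool_rot: [0.671, 0.741, 0.0, 0.0]
ft_force: [0.9, -0.5, 1.0]
grip_width: 19.0
finger_force: 29.0
time_s: 14.7
ee_pos: [587.1, 152.3, 56.3]
tool_rot: [0.671, 0.741, 0.0, 0.0]
ft_force: [-1.5, -0.6, 7.3]
grip_width: 19.1
finger_force: 29.3
```

Touchdown on the floor (7 N at z 56.3). Release, rise and go over the amber vial.

Units first: shifts go in shares of 50 mm and turns go in units of 0.2 rad. So -15 mm is -0.3, -40 mm is -0.8.

```bash
echo '{"motion":[[0,0,0,0,26],[0,0,0,0,45],[0,0,0,0,45],[0,0,-0.3,0,45],[0,0,-0.8,0,45],[0,0,-0.8,0,85],[0,0,0,0,85]]}' > path.dat && python3 -m creep path.dat && echo '{"motion":[[-0.652,-0.592,0,0,85],[-0.652,-0.592,0,0,85],[-0.652,-0.592,0,0,85],[-0.652,-0.592,0,0,85],[-0.652,-0.592,0,0,85],[0,0,0,0,85],[0,0,0,0,85]]}' > path.dat && python3 -m creep path.dat
python3 - <<'E'
from h import *
import pickle
c2,w2,_,_=pickle.load(open("w2.pkl","rb"))
s=sense();c=calibration("wrist");w,d=snapshot("wrist");print(s["ee_pos"])
p,_=snapshot("side");np.savez("p5.npz",p=p);print("green side",blobs(p,"green",(240,150,320,220))[:1])
b=blobs(w,"amber",(230,150,330,280))[0];print(b,onz(c,b[1],50));u,v=map(int,b[1]);O,r=ray(c,b[1]);print("depth",O+r*np.median(d[v-3:v+4,u-3:u+4]))
print(tri([ray(c,b[1]),ray(c2,[130.4,273.7])]));
print(totool(onz(c,b[1],50)-s["ee_pos"]))
E
```

```text
time_s: 15.4
ee_pos: [589.1, 152.6, 155.9]
tool_rot: [0.671, 0.741, 0.003, 0.003]
ft_force: [0.9, 0.2, 0.3]
grip_width: 72.4
finger_force: 0.0
time_s: 16.1
ee_pos: [455.4, -25.3, 150.5]
tool_rot: [0.672, 0.74, 0.0, 0.0]
ft_force: [1.3, 0.4, -0.2]
grip_width: 85.2
finger_force: 0.0
[455.39451727 -25.2573291  150.49574467]
green side [(42, [275.0, 182.5], [272, 179, 8, 7])]
(717, [278.5, 215.4], [264, 200, 30, 31]) [455.68270813 -24.43573769  50.        ]
depth [455.64496705 -24.09372712  51.08386157]
(array([455.91824398, -26.50507168,  43.49362821]), [np.float64(0.017834649958882492), np.float64(0.017834649958958643)])
[  0.77182101   0.34088521 100.49597431]
```

In the tool's units: 0.3 mm is 0.006, 40 mm is 0.8.

```bash
echo '{"motion":[[0.006,0.006,0.8,0,45],[0,0,0.7,0,45],[0,0,0.4,0,45],[0,0,0.17,0,45],[0,0,0,0,45],[0,0,0,0,45]]}' > path.dat && python3 -m creep path.dat && echo '{"motion":[[0,0,0,0,16],[0,0,0,0,16],[0,0,0,0,16],[0,0,0,0,16]]}' > path.dat && python3 -m creep path.dat 30 && echo '{"motion":[[0,0,-0.2,0,16],[0,0,-0.6,0,16],[0,0,-0.9,0,16],[0,0,-0.5,0,16],[0,0,0,0,16],[0,0,0,0,16]]}' > path.dat && python3 -m creep path.dat
python3 - <<'E'
from h import *
s=sense();c=calibration("wrist");w,d=snapshot("wrist");print(s["ee_pos"])
b=blobs(w,"amber",(230,200,330,350))[0];x=onz(c,b[1],s["ee_pos"][2]+4);print(b,totool(x-s["ee_pos"]))
g=np.array([576.4,244.2]);print("TCP->well tool",totool(np.r_[g-s["ee_pos"][:2],0]))
E
```

```text
time_s: 16.8
ee_pos: [456.7, -23.9, 47.7]
tool_rot: [0.671, 0.742, 0.0, 0.0]
ft_force: [1.2, 1.0, -0.0]
grip_width: 45.0
finger_force: 0.0
time_s: 17.2
ee_pos: [456.6, -24.4, 48.0]
tool_rot: [0.671, 0.741, 0.001, 0.001]
ft_force: [-1.2, -0.3, 7.0]
grip_width: 18.8
finger_force: 29.0
time_s: 17.8
ee_pos: [456.0, -24.3, 157.7]
tool_rot: [0.671, 0.741, 0.0, 0.001]
ft_force: [-0.9, -1.4, -0.1]
grip_width: 18.8
finger_force: 29.2
[455.99570258 -24.30695594 157.68160142]
(2034, [277.6, 284.6], [255, 258, 46, 54]) [ 2.80164904 -0.39442657 -3.99941328]
TCP->well tool [ 2.55306002e+02  1.46328484e+02 -2.12143857e-02]
```

In the tool's units: 36.4 mm is 0.728, 20.9 mm is 0.418.

```bash
echo '{"motion":[[0.728,0.418,0,0,16],[0.728,0.418,0,0,16],[0.728,0.418,0,0,16],[0.728,0.418,0,0,16],[0.728,0.418,0,0,16],[0.728,0.418,0,0,16],[0.728,0.418,0,0,16],[0,0,0,0,16]]}' > path.dat && python3 -m creep path.dat && echo '{"motion":[[0,0,0.6,0,16],[0,0,0.28,0,16],[0,0,0,0,16],[0,0,0,0,16]]}' > path.dat && python3 -m creep path.dat
python3 - <<'E'
from h import *
s=sense();c=calibration("wrist");w,d=snapshot("wrist");print(s["ee_pos"])
g=np.array([576.4,244.2]);print("TCP->well tool",totool(np.r_[g-s["ee_pos"][:2],0]))
p,_=snapshot("side")
cv2.imwrite("pics/g4.png",np.hstack([cv2.resize(p[100:210,200:310],(390,390),interpolation=2),cv2.resize(w[120:340,170:390],(390,390))]))
E
```

```text
time_s: 18.65
ee_pos: [576.9, 247.6, 154.5]
tool_rot: [0.67, 0.742, -0.001, -0.001]
ft_force: [0.0, -0.4, -0.5]
grip_width: 19.1
finger_force: 29.3
time_s: 19.05
ee_pos: [575.9, 243.3, 112.6]
tool_rot: [0.671, 0.741, -0.001, -0.0]
ft_force: [-0.1, -0.5, 0.1]
grip_width: 19.1
finger_force: 29.3
[575.93391044 243.29004105 112.55389109]
TCP->well tool [ 8.59661885e-01  5.53395126e-01 -1.91010618e-04]
```

View pics/g4.png

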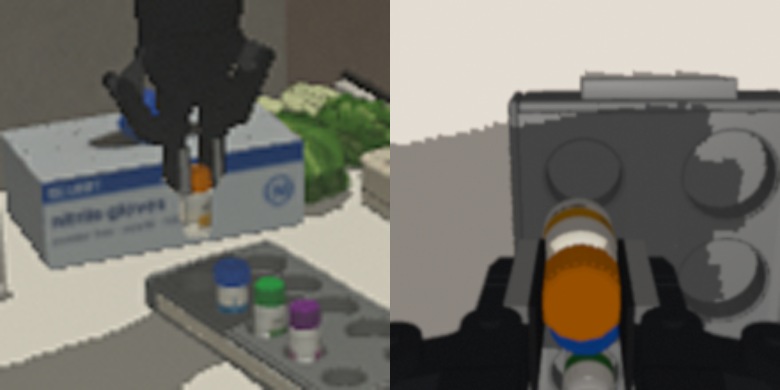

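Amber is held over the end well, and green stands upright between blue and purple at (268,305) in the side crop. Lowering amber.

```bash
echo '{"motion":[[0.006,0.01,0.4,0,16],[0,0,0.4,0,16],[0,0,0.16,0,16],[0,0,0.08,0,16],[0,0,0.02,0,16],[0,0,0,0,16],[0,0,0,0,16]]}' > path.dat && python3 -m creep path.dat && echo '{"motion":[[0,0,0.02,0,16],[0,0,0.016,0,16],[0,0,0,0,16],[0,0,0,0,16]]}' > path.dat && python3 -m creep path.dat
```

```text
time_s: 19.85
ee_pos: [577.3, 244.2, 60.9]
tool_rot: [0.671, 0.741, 0.001, 0.0]
ft_force: [-0.1, 0.1, -0.2]
grip_width: 18.7
finger_force: 29.3
time_s: 20.25
ee_pos: [576.8, 244.1, 58.3]
tool_rot: [0.671, 0.741, -0.0, -0.0]
ft_force: [-0.5, -0.1, 0.2]
grip_width: 18.9
finger_force: 29.3
```

In the tool's units: 0.8 mm is 0.016.

```bash
echo '{"motion":[[0,0,0.016,0,16],[0,0,0,0,16],[0,0,0,0,16]]}' > path.dat && python3 -m creep path.dat && echo '{"motion":[[0,0,0.016,0,16],[0,0,0,0,16],[0,0,0,0,16]]}' > path.dat && python3 -m creep path.dat
```

```text
time_s: 20.55
ee_pos: [576.8, 244.1, 57.4]
tool_rot: [0.671, 0.741, -0.0, -0.0]
ft_force: [-0.1, -0.1, -0.6]
grip_width: 18.8
finger_force: 29.3
time_s: 20.85
ee_pos: [577.0, 244.2, 57.2]
tool_rot: [0.671, 0.741, 0.0, 0.0]
ft_force: [-1.1, -0.1, 5.6]
grip_width: 18.7
finger_force: 29.9
```

Touchdown at 57.2. Release, rise and go look at the tube.

In the tool's units: -45 mm is -0.9, -40 mm is -0.8.

```bash
echo '{"motion":[[0,0,0,0,26],[0,0,0,0,45],[0,0,0,0,45],[0,0,-0.3,0,45],[0,0,-0.9,0,45],[0,0,-0.9,0,85],[0,0,-0.8,0,85]]}' > path.dat && python3 -m creep path.dat && echo '{"motion":[[0.34,-0.6,0,0,85],[0.34,-0.6,0,0,85],[0.34,-0.6,0,0,85],[0.34,-0.6,0,0,85],[0,0,0,0,85],[0,0,0,0,85],[0,0,0,0,85]]}' > path.dat && python3 -m creep path.dat
python3 - <<'E'
from h import *
import pickle
ct=calibration("top");print("tube rough",onz(ct,(124,238.8),84),onz(ct,(135,240),0))
s=sense();c=calibration("wrist");w,d=snapshot("wrist");print(s["ee_pos"]);pickle.dump((c,w,d,s),open("w6.pkl","wb"))
p,_=snapshot("side")
cv2.imwrite("pics/t1.png",np.hstack([w,cv2.resize(p[130:240,170:280][:, :63],(240,420))]))
E
```

```text
time_s: 21.55
ee_pos: [576.7, 244.1, 203.7]
tool_rot: [0.671, 0.741, 0.0, 0.0]
ft_force: [1.0, 0.3, -0.2]
grip_width: 71.9
finger_force: 0.0
time_s: 22.25
ee_pos: [451.4, 299.8, 201.6]
tool_rot: [0.671, 0.741, 0.0, 0.0]
ft_force: [-0.7, 0.2, 0.7]
grip_width: 85.0
finger_force: 0.0
tube rough [447.46425957 347.50417133  84.        ] [448.27084557 346.96556031   0.        ]
[451.42476179 299.79048279 201.64166921]
```

View pics/t1.png

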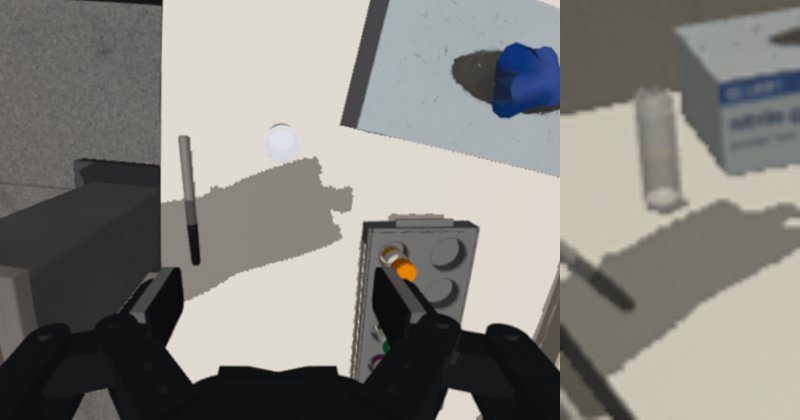

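Amber stands in its well. The tube is seen almost end-on at (282,142) with the glove box corner at (343,125). Measuring both.

```bash
python3 - <<'E'
from h import *
import pickle
c,w,d,s=pickle.load(open("w6.pkl","rb"))
h=cv2.cvtColor(w,cv2.COLOR_BGR2HSV)
m=cv2.inRange(h,(100,8,120),(135,60,255));k=np.zeros_like(m);k[115:170,255:310]=255;m&=k
n,l,st,ce=cv2.connectedComponentsWithStats(m);i=1+np.argmax(st[1:,4]);print(st[i],ce[i])
cn=max(cv2.findContours((l==i).astype(np.uint8),0,1)[0],key=cv2.contourArea);e=cv2.minEnclosingCircle(cn);print(e)
for z in(0,84):print(z,onz(c,ce[i],z),onz(c,e[0],z))
M=np.array(c["world_from_camera"])
def pt(u,v):O,r=ray(c,(u,v));return O+r*d[v,u]
vv,uu=np.mgrid[118:168,258:308];P=np.array([pt(a,b) for a,b in zip(uu.ravel(),vv.ravel())]);q=P[(P[:,2]>70)&(P[:,2]<100)];print("rim",len(q),(q.min(0)+q.max(0))/2,q.min(0),q.max(0))
for u,v in((343,122),(355,110),(375,10),(347,118),(400,120),(500,90),(535,75)):print((u,v),pt(u,v).round(0))
tt=np.load("top0.npz")["p"];print(tri([ray(calibration("top"),(124,238.8)),ray(c,e[0])]))
E
```

```text
[266 130  32  31 754] [281.66578249 144.89787798]
((281.46875, 144.7578125), 15.630507469177246)
0 [451.01019047 342.22996683   0.        ] [450.80080748 342.3475032    0.        ]
84 [449.11505632 350.08250782  84.        ] [448.95879816 350.17022275  84.        ]
rim 1116 [449.11210933 350.56535676  79.43175908] [434.82481532 336.86822588  72.02300909] [463.39940334 364.26248763  86.84050907]
(343, 122) [505. 371.  16.]
(355, 110) [506. 381.  54.]
(375, 10) [514. 462.  37.]
(347, 118) [505. 375.  32.]
(400, 120) [537. 377.  76.]
(500, 90) [601. 407.  89.]
(535, 75) [610. 417. 109.]
(array([448.4154569 , 349.60190204,  77.54393536]), [np.float64(0.6854684445594337), np.float64(0.685468444559356)])
```

In the tool's units: 40 mm is 0.8, 25 mm is 0.5.

```bash
echo '{"motion":[[0.5,0.026,0,0,55],[0.5,0.026,0,0,55],[0,0,0.8,0,55],[0,0,0,0,55],[0,0,0,0,55]]}' > path.dat && python3 -m creep path.dat
python3 - <<'E'
from h import *
s=sense();c=calibration("wrist");w,d=snapshot("wrist");print(s["ee_pos"])
M=np.array(c["world_from_camera"]);P=[]
for v in range(130,330,2):
    for u in range(225,335,2):
        O,r=ray(c,(u,v));x=O+r*d[v,u]
        if 72<x[2]<95 and d[v,u]>0:P.append(x)
P=np.array(P);print(len(P),P.min(0),P.max(0));ctr=(P.min(0)+P.max(0))/2;print(ctr,totool(ctr-s["ee_pos"]))
cv2.imwrite("pics/t2.png",w[100:350,150:410])
E
```

```text
time_s: 22.85
ee_pos: [448.5, 349.3, 161.5]
tool_rot: [0.672, 0.741, -0.001, -0.0]
ft_force: [0.2, -0.3, -0.3]
grip_width: 55.2
finger_force: 0.0
[448.45233012 349.31053583 161.45194305]
350 [434.94990304 338.28037878  72.44400034] [462.41818172 364.39916385  86.73128091]
[448.68404238 351.33977132  79.58764062] [ 2.00746485  0.43469574 81.86401299]
```

View pics/t2.png

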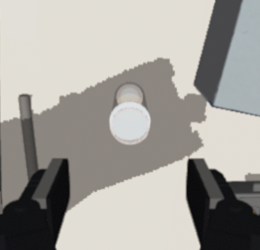

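The tube rim at (130,123) in the crop lies midway between the fingers. Descending to grasp near the top.

In the tool's units: 7 mm is 0.14, 40 mm is 0.8.

```bash
echo '{"motion":[[0.024,0.006,0.8,0,48],[0,0,0.6,0,48],[0,0,0.3,0,48],[0,0,0.14,0,48],[0,0,0,0,48],[0,0,0,0,48]]}' > path.dat && python3 -m creep path.dat && echo '{"motion":[[0,0,0,0,24],[0,0,0,0,24],[0,0,0,0,24],[0,0,0,0,24]]}' > path.dat && python3 -m creep path.dat 22 && echo '{"motion":[[0,0,-0.2,0,24],[0,0,-0.8,0,24],[0,0,-0.9,0,24],[0,0,-0.5,0,24],[0,0,0,0,24],[0,0,0,0,24]]}' > path.dat && python3 -m creep path.dat
python3 - <<'E'
from h import *
s=sense();w,d=snapshot("wrist");p,_=snapshot("side");print(s["ee_pos"])
print("TCP->well",totool(np.r_[np.array([648.1,113.6])-s["ee_pos"][:2],0]))
np.savez("w7.npz",w=w,d=d,p=p)
E
```

```text
time_s: 23.5
ee_pos: [449.5, 351.4, 71.2]
tool_rot: [0.671, 0.741, 0.001, 0.0]
ft_force: [-0.4, 0.1, 0.6]
grip_width: 47.8
finger_force: 0.0
time_s: 23.9
ee_pos: [449.1, 351.5, 70.9]
tool_rot: [0.671, 0.741, 0.001, 0.0]
ft_force: [0.1, -0.7, 6.0]
grip_width: 26.0
finger_force: 21.5
time_s: 24.5
ee_pos: [448.5, 351.2, 190.3]
tool_rot: [0.671, 0.741, 0.001, 0.0]
ft_force: [-0.1, -0.3, -1.2]
grip_width: 26.3
finger_force: 21.9
[448.46985081 351.18272567 190.28082362]
TCP->well [-2.56154280e+02  1.75164841e+02 -1.07258900e-01]
```

```bash
echo '{"motion":[[-0.732,0.5,0,0,24],[-0.732,0.5,0,0,24],[-0.732,0.5,0,0,24],[-0.732,0.5,0,0,24],[-0.732,0.5,0,0,24],[-0.732,0.5,0,0,24],[-0.732,0.5,0,0,24],[0,0,0,0,24]]}' > path.dat && python3 -m creep path.dat && echo '{"motion":[[0,0,0.7,0,24],[0,0,0.2,0,24],[0,0,0,0,24],[0,0,0,0,24]]}' > path.dat && python3 -m creep path.dat
python3 - <<'E'
from h import *
s=sense();w,d=snapshot("wrist");p,_=snapshot("side");t,_=snapshot("top");print(s["ee_pos"])
print("TCP->well",totool(np.r_[np.array([648.1,113.6])-s["ee_pos"][:2],0]))
cv2.imwrite("pics/t3.png",np.hstack([cv2.resize(p[110:230,210:340],(422,390),interpolation=2),cv2.resize(w[100:360,155:405],(375,390))]))
E
```

```text
time_s: 25.4
ee_pos: [650.3, 109.0, 187.0]
tool_rot: [0.673, 0.74, -0.001, -0.001]
ft_force: [0.1, 0.3, -1.9]
grip_width: 26.2
finger_force: 22.0
time_s: 25.8
ee_pos: [647.8, 114.0, 145.1]
tool_rot: [0.671, 0.741, -0.0, -0.0]
ft_force: [0.5, 0.4, -0.1]
grip_width: 26.2
finger_force: 21.9
[647.78368069 114.00337347 145.05776155]
TCP->well [-0.43282523  0.27464536  0.00055266]
```

View pics/t3.png

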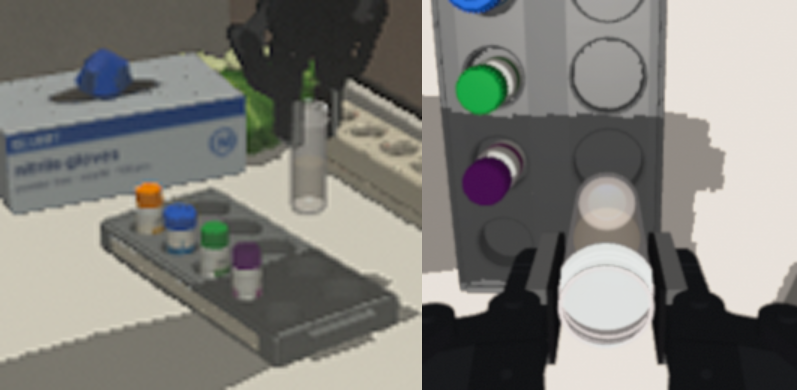

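The tube hangs straight and lines up laterally with the well behind purple (607 against 608 in the wrist crop). All four front vials stand. Lowering.

```bash
echo '{"motion":[[0,0,0.5,0,24],[0,0,0.4,0,24],[0,0,0.16,0,24],[0,0,0.1,0,24],[0,0,0.04,0,24],[0,0,0,0,24],[0,0,0,0,24]]}' > path.dat && python3 -m creep path.dat && echo '{"motion":[[0,0,0.03,0,24],[0,0,0.02,0,24],[0,0,0,0,24],[0,0,0,0,24]]}' > path.dat && python3 -m creep path.dat
```

```text
time_s: 26.65
ee_pos: [648.4, 113.6, 85.5]
tool_rot: [0.671, 0.741, 0.0, 0.0]
ft_force: [0.1, 0.6, -0.3]
grip_width: 25.9
finger_force: 22.0
time_s: 27.05
ee_pos: [648.0, 113.5, 82.2]
tool_rot: [0.671, 0.741, 0.0, -0.0]
ft_force: [-0.1, 0.9, 0.2]
grip_width: 25.8
finger_force: 22.0
```

In the tool's units: 0.8 mm is 0.016.

```bash
echo '{"motion":[[0,0,0.016,0,24],[0,0,0,0,24],[0,0,0,0,24]]}' > path.dat && python3 -m creep path.dat
```

```text
time_s: 27.35
ee_pos: [648.0, 113.5, 81.3]
tool_rot: [0.671, 0.741, -0.0, -0.0]
ft_force: [-0.6, 0.1, 0.3]
grip_width: 26.0
finger_force: 22.0
```

```bash
echo '{"motion":[[0,0,0.016,0,24],[0,0,0,0,24],[0,0,0,0,24]]}' > path.dat && python3 -m creep path.dat && echo '{"motion":[[0,0,0.016,0,24],[0,0,0,0,24],[0,0,0,0,24]]}' > path.dat && python3 -m creep path.dat
```

```text
time_s: 27.65
ee_pos: [648.0, 113.5, 80.6]
tool_rot: [0.671, 0.741, -0.0, -0.0]
ft_force: [0.5, -0.4, -0.3]
grip_width: 26.2
finger_force: 22.0
time_s: 27.95
ee_pos: [648.1, 113.5, 80.0]
tool_rot: [0.671, 0.741, 0.0, 0.0]
ft_force: [0.2, 0.5, 2.3]
grip_width: 25.8
finger_force: 22.2
```

Contact at TCP 80, as expected. Release, rise and check everything.

In the tool's units: -45 mm is -0.9, -30 mm is -0.6.

```bash
echo '{"motion":[[0,0,0.006,0,24],[0,0,0,0,32],[0,0,0,0,45],[0,0,0,0,45],[0,0,-0.3,0,45],[0,0,-0.9,0,45],[0,0,-0.9,0,45],[0,0,-0.6,0,45]]}' > path.dat && python3 -m creep path.dat && echo '{"motion":[[-0.8,0,0,0,45],[-0.8,0,0,0,45],[0,0,0,0,45],[0,0,0,0,45],[0,0,0,0,45]]}' > path.dat && python3 -m creep path.dat
python3 - <<'E'
from h import *
s=sense();c=calibration("wrist");w,d=snapshot("wrist");p,_=snapshot("side");print(s["ee_pos"],s["finger_force"])
for k,z in(("amber",59),("blue",56),("green",59),("purple",59)):
    b=blobs(w,k,(180,0,400,330),amin=100)[:1]
    if b:
        u,v=map(int,b[0][1]);O,r=ray(c,b[0][1]);print(k,onz(c,b[0][1],z).round(1),"depth z",(O+r*np.median(d[v-2:v+3,u-2:u+3])).round(1))
cv2.imwrite("pics/f.png",np.hstack([cv2.resize(p[110:310,180:400],(396,360),interpolation=2),cv2.resize(w[0:360,140:540],(400,360))]))
E
```

```text
time_s: 28.75
ee_pos: [648.4, 113.6, 217.6]
tool_rot: [0.671, 0.741, 0.001, 0.001]
ft_force: [0.6, 0.1, -0.1]
grip_width: 45.2
finger_force: 0.0
time_s: 29.25
ee_pos: [655.7, 34.5, 214.3]
tool_rot: [0.671, 0.741, -0.0, -0.0]
ft_force: [-0.2, 0.6, 0.9]
grip_width: 44.9
finger_force: 0.0
[655.72743351  34.54936343 214.26020771] 0.0
blue [584.  185.9  56. ] depth z [584.  185.9  56. ]
green [587.9 150.9  59. ] depth z [588.1 150.8  60.2]
purple [591.4 108.2  59. ] depth z [591.6 108.2  60. ]
```

View pics/f.png

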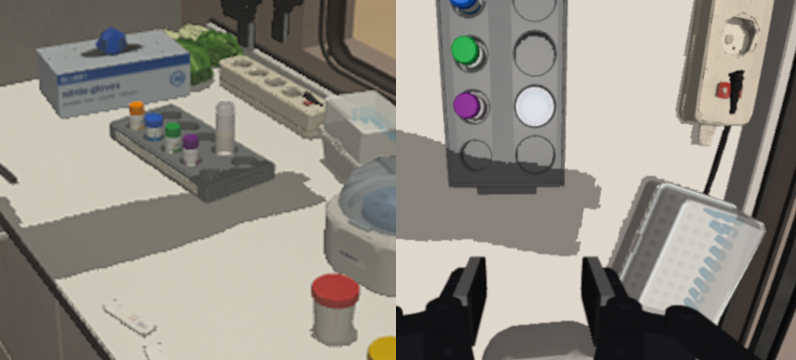

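Amber, blue (capped), green and purple stand upright in the front row, with the tube directly behind purple at (225,127). The blue reading is cut off by the image edge. The red cup is undisturbed.

```bash
python3 -c "
from workcell import arm
print(arm.close_job())"
```

```text
the job is handed in; nothing more can be done
None
```

I handed the job in after about 29 s of robot time. The blue-label vial was capped fully home first. Green then went between blue and purple, amber on blue's other side, and the tube in the back-row well behind purple. The purple vial, timer and red-lidded cup were not touched.

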